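# Sort full and empty cocoa tins by weight

### The arm

A 7-joint arm with a two-finger parallel gripper is mounted at the origin on a cart in front of the work surface, level with it; the furniture and walls round the work are solid. World frame = base frame: x ahead of the robot, y to its left, z up, the work surface at z = 0. Lengths are in m, angles in rad, forces in N, time in s.
With the tool pointing down it reaches from about 0.425 to 0.875 m from the base axis. Payload 8.4 kg.
Tool frame: the origin (TCP) lies at the very end of the fingers, on their centre line; the grasp point (between the pads) lies 19 mm behind it (ctrl.grip_point_offset is the distance from the TCP to the grasp point, in m); z points along the fingers, y is the line along which they close (so a half turn about z gives the same grasp; the last joint's range is limited). The gripper opens to 87 mm and grips with 3 to 60 N. Pads are 19 mm wide; open, the fingers measure 117 mm over their backs; the gripper's body (75 mm by 190 mm) begins 51 mm behind the grasp point.
Start: joints at [-1.403, 0.333, 0.04, 1.465, -0.013, 1.343, -0.059], TCP at [0.171, 0.627, 0.223] pointing down, gripper open.
Joint ranges: [-2.58, 2.58], [-0.38, 2.09], [-1.3, 1.39], [0.25, 2.4], [-1.5, 4.64], [0.08, 2.09], [-2.65, 2.65]. Speed limits (rad/s): [2.22, 2.22, 2.79, 2.79, 3.14, 3.14, 3.14].

### API

Orientations are given as a unit quaternion [x, y, z, w].
In Python, from cell import ctrl gives the robot as it stands.
- The arm moves only by the tool move_arm, never from a script. Its argument "rows" is a list of rows, each a list of 4 numbers: the shift along the tool's x, y, z normalised to -1 to 1, where 1 is 0.025 m, then the turn about the tool's z normalised to -1 to 1, where 1 is 45 degrees. A call has 1 to 12 rows; each row shifts and turns the commanded pose from where the row before left it, along the tool's axes as they then stand; what a row does not reach is not made up. A row lasts 1/10 s, in which the tool goes at most 50 mm and 8.59 degrees, less where a joint would pass 70% of its speed; a pose out of reach is approached as far as the arm can. A call with a number of a shift or a turn outside -1 to 1 is refused whole. A call with a gripper value outside its range is refused whole. "fingers" is the gripper command: -1 is fully open, 1 is shut, values between are in proportion, set as the call begins (left out, the last holds). The fingers move at their own pace and stop on an object; "squeeze" is the grip in N (left out, the last holds). Time passes only in rows, so rows that do not move let the fingers close. It gives the time, the measured TCP pose, the force, the opening and the grip force at its end, in the units of the state.
- ctrl.read_state(): the state, without advancing time (a new reading comes with each control period).
- ctrl.get_image(name): name is "scene" or "top" or "wrist"; returns a dict with "pixels" (420x560x3 uint8, red, green, blue), "camera_matrix" (3x3 intrinsics, pixels), "view" (4x4, takes a point from world to camera coordinates); the wrist camera has in their place "mount" (4x4, takes a point from camera to tool coordinates, whose origin is the TCP and whose axes are the flange's). Camera axes: x right, y up, looking along -z (the intrinsics and any distortion apply to the point x, -y, -z); pixel columns grow to the right and rows downward; lengths in m; the calibration is good to about 2 mm. A picture is of the moment at which its call begins: read the wrist's pose just before it. There is no depth.
- ctrl.sign_off(): hands the job in; it is judged then, once.
The state is a dict: "clock": time; "qpos": joint angles; "qd": joint speeds; "effort": joint torques, N m; "eef_pos": TCP position; "eef_rot": TCP orientation; "ft_force": force on the tool from outside, world axes, zero at the start; "moment": the same for the moment, N m; "finger_gap": opening from 0.0 (shut) to 1.0 (fully open); "grasp_force": force on a finger pad.
Only numpy, scipy, OpenCV 4.12 (cv2) and the standard library are available. Lean on these libraries where they do the work, as an engineer would, in place of code of your own. Each camera call takes 0.05 s, during which the arm holds its last target. There are 200 camera calls.

### The job

The two green cocoa tins look the same, but one is full and one is an empty display dummy: lift them to feel which is which. Stand the full (heavy) tin upright inside the rectangular wooden tray and the empty (light) one upright inside the round wooden tray, and let go of both.

Things in the scene. Friction and masses are not known exactly. Their poses are not given: they have to be found in the camera images.
- tin_1: One of two identical-looking round cocoa tins (dark green body, slightly wider gold lid, lid fixed shut), standing upright: 68 mm across the lid, 64 mm across the body, 91 mm tall. Origin: centre of its underside; z is up along the tin. Its weight is not visible: one of the two tins weighs about 0.5 kg (full), the other about 0.1 kg (empty); either may be the full one, and only lifting tells. Hold it across the body, at about 55 mm above its underside.
- tin_2: One of two identical-looking round cocoa tins (dark green body, slightly wider gold lid, lid fixed shut), standing upright: 68 mm across the lid, 64 mm across the body, 91 mm tall. Origin: centre of its underside; z is up along the tin. Its weight is not visible: one of the two tins weighs about 0.5 kg (full), the other about 0.1 kg (empty); either may be the full one, and only lifting tells. Hold it across the body, at about 55 mm above its underside.
- tray_rect: The rectangular tray, for the full tin. Wooden, cork-lined, does not move. Walls 30 mm high and 6 mm thick, floor 6 mm thick (a tin in it stands 6 mm above the table). Origin: centre of its underside, at table height; its x axis runs along the 130 mm side, its y axis along the 150 mm side (outer sizes; inside 118 x 138 mm).
- tray_round: The round tray, for the empty tin. Wooden, cork-lined, does not move. Walls 30 mm high and 6 mm thick, floor 6 mm thick (a tin in it stands 6 mm above the table). Origin: centre of its underside, at table height; 140 mm across outside, 128 mm inside.
Not all that is in view belongs to the job. What is shaped like the tin_1 but white is not meant.

How it is judged:
At the end, for the whole second after the job is handed in: The heavy tin stands on the floor of the rectangular tray and the light tin on the floor of the round tray, anywhere inside the walls, each upright within 10 degrees, at rest and released; the tray feels its tin's weight (over 2.5 N in the rectangular tray, under 2.5 N in the round one) (((x of tin_1 in the frame of tray_rect between -0.035 and 0.035 m and y of tin_1 in the frame of tray_rect between -0.045 and 0.045 m and z of tin_1 in the frame of tray_rect between -0.005 and 0.015 m and angle between each of tin_1, tin_2's own z axis and vertical below 0.17 rad and linear speed of each of tin_1, tin_2 below 0.02 m/s and contact force between tin_1 and tray_rect above 2.5 N and horizontal distance between tin_2 and tray_round below 0.04 m and z of tin_2 in the frame of tray_round between -0.005 and 0.015 m and contact force between tin_2 and tray_round below 2.5 N) or (x of tin_2 in the frame of tray_rect between -0.035 and 0.035 m and y of tin_2 in the frame of tray_rect between -0.045 and 0.045 m and z of tin_2 in the frame of tray_rect between -0.005 and 0.015 m and angle between each of tin_2, tin_1's own z axis and vertical below 0.17 rad and linear speed of each of tin_2, tin_1 below 0.02 m/s and contact force between tin_2 and tray_rect above 2.5 N and horizontal distance between tin_1 and tray_round below 0.04 m and z of tin_1 in the frame of tray_round between -0.005 and 0.015 m and contact force between tin_1 and tray_round below 2.5 N))); the robot touches nothing.
It also fails if it takes over 59 s, if anything falls off the work surface, if the arm or the gripper's body presses on something with over 40 N, if the wrist force passes 120 N, or if a joint passes its speed limit or range.

## Working session

There is one attempt and no reset: what is moved stays moved. The work goes in short steps, Python scripts to look and compute and a tool call to move; the robot and the scene stay as the last step left them, time stands still between calls to the robot, and variables do not carry over. Pictures are saved under pics/ and viewed, at most 10 in all, crops included, and the job is handed in when it is done.

Besides the shell and the picture viewer there is one more tool, called after "Request:" as name(argument=value, ...) on one line, values as JSON. move_arm: Moves the arm, as the interface text tells. Its arguments: {"type":"object","properties":{"rows":{"type":"array","items":{"type":"array","items":{"type":"number"}}},"fingers":{"type":"number"},"squeeze":{"type":"number"}},"required":["rows"]}

```bash
mkdir -p pics; ls
python3 - <<'E'
from cell import ctrl
import cv2,numpy as np
s=ctrl.read_state(); print({k:np.round(v,3).tolist() for k,v in s.items()}, ctrl.grip_point_offset)
ims=[]
for n in("scene","top"):
    d=ctrl.get_image(n); np.savez(f"{n}0.npz",**{k:v for k,v in d.items() if isinstance(v,np.ndarray) or isinstance(v,list)})
    cv2.imwrite(f"pics/{n}0.png",d["pixels"][:,:,::-1]); print(n,d.keys(),np.round(d["camera_matrix"],1),np.round(d["view"],3))
E
```

```text
pics
{'clock': 0.0, 'qpos': [-1.403, 0.334, 0.04, 1.466, -0.013, 1.343, -0.059], 'qd': [0.0, 0.0, 0.0, -0.0, 0.0, -0.0, -0.0], 'effort': [-0.001, -65.637, 1.335, -40.379, -0.06, 0.045, 0.0], 'eef_pos': [0.171, 0.627, 0.222], 'eef_rot': [0.133, 0.991, -0.001, -0.0], 'ft_force': [-0.327, 0.392, -0.421], 'moment': [0.042, -0.051, -0.004], 'grasp_force': 0.0, 'finger_gap': 1.0} 0.0187
scene dict_keys(['pixels', 'camera_matrix', 'view']) [[507.1   0.  291.4]
 [  0.  507.1 208.1]
 [  0.    0.    1. ]] [[ 0.816 -0.578  0.017 -0.429]
 [ 0.41   0.6    0.687 -0.243]
 [-0.407 -0.554  0.727 -0.976]
 [ 0.     0.     0.     1.   ]]
top dict_keys(['pixels', 'camera_matrix', 'view']) [[535.7   0.  282.4]
 [  0.  535.7 219.1]
 [  0.    0.    1. ]] [[ 0.005 -1.     0.021 -0.029]
 [ 0.992  0.007  0.125 -0.534]
 [-0.125  0.02   0.992 -1.228]
 [ 0.     0.     0.     1.   ]]
```

View pics/top0.png

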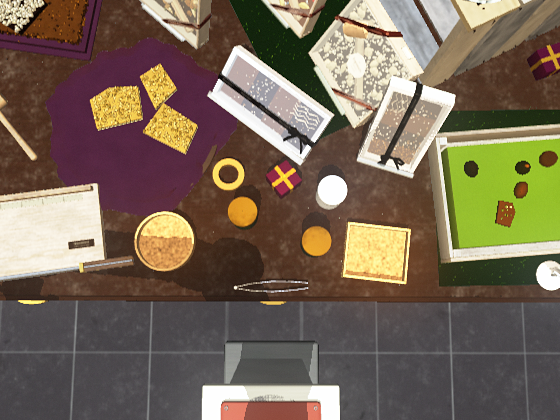

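View pics/scene0.png

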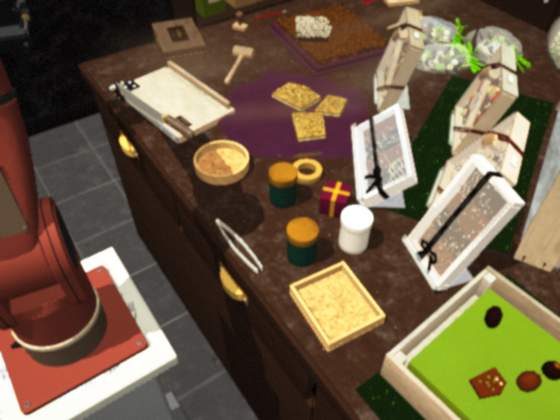

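Top view: gold lids of the two green tins are at (242,211) and (316,241). The rectangular tray is at (376,252) and the round tray at (165,241). Lookalikes are the white tin (332,191), the gold ring (228,174) and the gift box (284,177). The scene view shows green bodies under the gold lids at (283,185) and (302,242), and the white decoy at (355,228).

```bash
cat > h.py <<'E'
import cv2,numpy as np
def load(n): return np.load(n+"0.npz")
def ray(d,u,v,z):
    K,V=d["camera_matrix"],d["view"]; R,t=V[:3,:3],V[:3,3]
    c=-R.T@t; x=np.linalg.solve(K,[u,v,1.]); w=R.T@np.array([x[0],-x[1],-x[2]])
    return c+w*(z-c[2])/w[2]
def blobs(d,lo,hi,amin):
    h=cv2.cvtColor(d["pixels"],cv2.COLOR_RGB2HSV); m=cv2.inRange(h,lo,hi)
    m=cv2.morphologyEx(m,cv2.MORPH_CLOSE,np.ones((5,5),np.uint8))
    m=cv2.morphologyEx(m,cv2.MORPH_OPEN,np.ones((3,3),np.uint8))
    return [c for c in cv2.findContours(m,cv2.RETR_EXTERNAL,cv2.CHAIN_APPROX_NONE)[0] if cv2.contourArea(c)>amin]
E
python3 - <<'E'
from h import *
for n in("top","scene"):
    d=load(n); h=cv2.cvtColor(d["pixels"],cv2.COLOR_RGB2HSV)
    pts=[(242,211),(316,241),(165,225),(165,255),(376,252),(350,230)] if n=="top" else [(283,175),(303,232),(222,160),(335,305)]
    print(n,[h[v,u].tolist() for u,v in pts])
    for nm,lo,hi,z in (("lid",(8,180,90),(22,255,255),.091),("tray",(12,60,110),(32,200,255),.03)):
        for c in blobs(d,lo,hi,150):
            (u,v),(a,b),_=cv2.fitEllipse(c)
            p=c[:,0].astype(float); w=np.array([ray(d,*q,z) for q in p])[:,:2].astype(np.float32)
            (cx,cy),r=cv2.minEnclosingCircle(w); rc=cv2.minAreaRect(w)
            print(nm,np.round([u,v,a,b],0),"circ",np.round([cx,cy,r],4),"rect",np.round([*rc[0],*rc[1],rc[2]],4))
E
```

```text
top [[19, 205, 208], [19, 200, 233], [27, 99, 254], [16, 156, 225], [24, 117, 254], [20, 138, 250]]
lid [316. 241.  29.  29.] circ [ 0.479  -0.1001  0.0338] rect [ 0.4786 -0.1003  0.063   0.0628  0.0193]
lid [505. 213.  17.  26.] circ [ 0.5451 -0.5289  0.0297] rect [ 5.44500e-01 -5.31500e-01  3.80000e-02  5.39000e-02  8.03345e+01]
lid [242. 211.  29.  30.] circ [0.5449 0.0658 0.0345] rect [ 0.5446  0.0656  0.0657  0.0669 45.7898]
lid [185. 133.  15.  19.] circ [0.7263 0.1999 0.0245] rect [0.7238 0.1999 0.0376 0.0433 1.459 ]
lid [120. 104.  30.  37.] circ [0.7897 0.3444 0.0481] rect [ 0.7928  0.3396  0.0853  0.0726 16.9402]
lid [543.  73.  23.  49.] circ [ 0.9079 -0.6425  0.0401] rect [ 0.9165 -0.6424  0.0569  0.0696  0.7793]
lid [60. 21. 42. 60.] circ [0.9997 0.5053 0.0808] rect [ 0.9949  0.5062  0.132   0.1048 86.1936]
tray [104. 264.  10.  70.] circ [0.4292 0.3842 0.0627] rect [0.4298 0.3843 0.0276 0.1247 9.8716]
tray [164. 241.  59.  60.] circ [0.4815 0.2516 0.0714] rect [0.4828 0.252  0.1389 0.1375 1.4723]
tray [371. 249.  73. 108.] circ [ 0.4846 -0.2187  0.1432] rect [ 0.4513 -0
[... 4313 characters left out ...]
8. 109.  55.  68.] circ [0.7756 0.3086 0.143 ] rect [ 0.7696  0.3041  0.2489  0.2193 29.469 ]
tray [199.  82.  24.  78.] circ [0.6044 0.5856 0.1861] rect [0.6168 0.5872 0.1035 0.3695 7.4963]
tray [487. 113.  66. 108.] circ [1.2509 0.0668 0.3113] rect [ 1.2672  0.0473  0.6082  0.187  39.8483]
tray [237.  60.  20.  43.] circ [0.7449 0.6238 0.1149] rect [ 0.758   0.6141  0.2283  0.0728 51.8227]
tray [178.  35.  31.  50.] circ [0.6799 0.8904 0.1182] rect [ 0.6801  0.8911  0.2023  0.1444 76.935 ]
tray [321.  33.  37.  56.] circ [1.0843 0.6348 0.149 ] rect [ 1.0981  0.6215  0.2869  0.1988 56.4001]
tray [400.  50.  42. 114.] circ [1.2573 0.4024 0.3793] rect [ 1.2582  0.4015  0.7503  0.1545 44.36  ]
```

Run:
```python
import cv2
a=cv2.imread("pics/top0.png")[140:300,120:430]
b=cv2.imread("pics/scene0.png")[130:350,180:400]
a=cv2.resize(a,None,fx=2.4,fy=2.4,interpolation=2); cv2.imwrite("pics/crop1.png",a)
```

```text
(no output)
```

View pics/crop1.png

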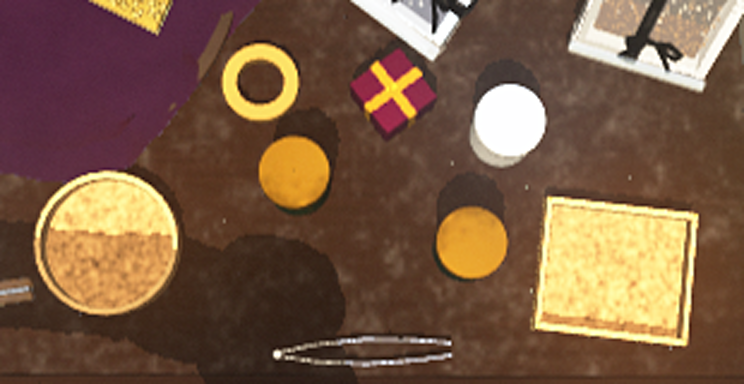

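The crop confirms two gold-lidded tins at (243,212) and (317,241) in full-image pixels. The white tin is separate, and the rect tray corners are visible.

Run:
```python
from h import *
d=load("top")
q=[(347,222),(410.4,228.8),(406.7,283.8),(343,276.7)]
w=np.array([ray(d,u,v,.03) for u,v in q]); print(np.round(w,4), w.mean(0), [np.linalg.norm(w[i]-w[i-1]) for i in range(4)])
for c in blobs(load("scene"),(12,60,110),(32,200,255),3000)[:]:
    pass
print("white",ray(d,332,190,.091)); 
s=load("scene"); print("rect scene ctr at .006",ray(s,336,304,.02))
```

```text
[[ 0.5292 -0.1789  0.03  ]
 [ 0.5141 -0.3293  0.03  ]
 [ 0.3848 -0.3173  0.03  ]
 [ 0.4005 -0.1682  0.03  ]] [ 0.45715112 -0.2484158   0.03      ] [np.float64(0.12920098681923553), np.float64(0.15113478824967166), np.float64(0.1299170052108497), np.float64(0.14994530354268218)]
white [ 0.59464703 -0.13688078  0.091     ]
rect scene ctr at .006 [ 0.45730712 -0.24955913  0.02      ]
```

Request:
move_arm(rows=[[0,0,0,-0.17],[0,0,0,-0.17],[-0.65,-0.97,0,0],[-0.65,-0.97,0,0],[-0.65,-0.97,0,0],[-0.65,-0.97,0,0],[-0.65,-0.97,0,0],[-0.65,-0.97,0,0],[-0.65,-0.97,0,0],[-0.65,-0.97,0,0],[-0.65,-0.97,0,0],[-0.65,-0.97,0,0]], fingers=-1, squeeze=25)

```text
clock: 1.3
eef_pos: [0.3343, 0.3832, 0.2223]
eef_rot: [-0.0, 1.0, -0.0, -0.0]
ft_force: [-0.1, 0.1, -0.4]
finger_gap: 1.001
grasp_force: 0.0
```

Request:
move_arm(rows=[[-0.7,-1,0,0],[-0.7,-1,0,0],[-0.7,-1,0,0],[-0.7,-1,0,0],[-0.7,-1,0,0],[-0.7,-1,0,0],[-0.7,-1,0,0],[-0.7,-1,0,0],[-0.7,-1,0,0],[-0.7,-1,0,0],[-0.7,-1,0,0],[-0.69,-1,0,0]])

```text
clock: 2.5
eef_pos: [0.5441, 0.0834, 0.2223]
eef_rot: [-0.0, 1.0, -0.0, -0.0]
ft_force: [-0.3, 1.1, -0.4]
finger_gap: 1.0
grasp_force: 0.0
```

Request:
move_arm(rows=[[0,-0.7,0.5,0],[0,0,0.9,0],[0,0,0.9,0],[0,0,0,0]])

```text
clock: 2.9
eef_pos: [0.5417, 0.0666, 0.1622]
eef_rot: [0.0, 1.0, -0.001, -0.002]
ft_force: [-0.6, -0.7, -0.0]
finger_gap: 1.003
grasp_force: 0.0
```

Run:
```python
from cell import ctrl
import cv2,numpy as np
s=ctrl.read_state(); print(np.round(s["eef_pos"],4),np.round(s["ft_force"],2))
for n in("wrist","top"):
    d=ctrl.get_image(n)
    cv2.imwrite(f"pics/{n}1.png",d["pixels"][:,:,::-1])
    if n=="wrist": print(np.round(d["mount"],3),d["camera_matrix"])
```

```text
[0.5417 0.0666 0.1622] [-0.59 -0.69 -0.03]
[[-0.     0.952  0.305  0.085]
 [ 1.     0.     0.001  0.001]
 [ 0.001  0.305 -0.952 -0.164]
 [ 0.     0.     0.     1.   ]] [[310.6538813    0.         283.66346411]
 [  0.         310.6538813  212.53625565]
 [  0.           0.           1.        ]]
```

View pics/wrist1.png

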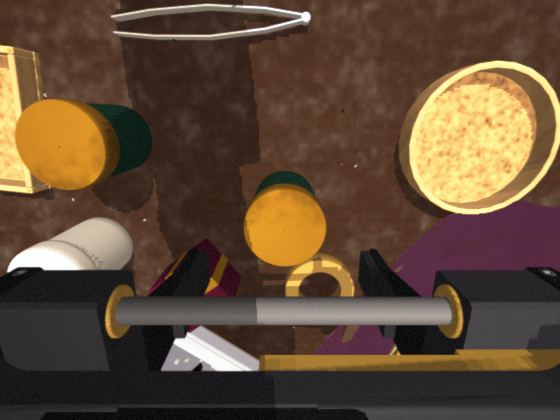

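The wrist view shows the tin below at (285,224), centred between the fingers. The second tin is at (68,143), the round tray at (480,138) and the white decoy at (65,260).

```bash
cat >> h.py <<'E'
def wrist(zs=.091,lo=(8,180,90),hi=(22,255,255),amin=1500):
    from cell import ctrl; from scipy.spatial.transform import Rotation as Ro
    s=ctrl.read_state(); d=dict(ctrl.get_image("wrist")); T=np.eye(4)
    T[:3,:3]=Ro.from_quat(s["eef_rot"]).as_matrix(); T[:3,3]=s["eef_pos"]
    d["view"]=np.linalg.inv(T@d["mount"])
    for c in blobs(d,lo,hi,amin):
        (u,v),r=cv2.minEnclosingCircle(c); (u,v),_,_=cv2.fitEllipse(c)
        w=np.array([ray(d,*q,zs) for q in c[:,0].astype(float)])[:,:2].astype(np.float32)
        print(np.round([u,v],0),"ctr",np.round(ray(d,u,v,zs),4),np.round(cv2.minEnclosingCircle(w),4) if 0 else [np.round(x,4) for x in cv2.minEnclosingCircle(w)])
E
python3 -c "
from h import *; wrist()
from cell import ctrl; print(ctrl.read_state()['eef_pos'])"
```

```text
[458. 360.] ctr [0.6819 0.2337 0.091 ] [array([0.6862, 0.1888]), np.float64(0.1412)]
[284. 221.] ctr [0.5425 0.0685 0.091 ] [array([0.5438, 0.0692]), np.float64(0.0356)]
[ 64. 139.] ctr [ 0.4776 -0.0962  0.091 ] [array([ 0.4789, -0.0944]), np.float64(0.037)]
[0.54409479 0.06719661 0.16595948]
```

Request:
move_arm(rows=[[0,0,0.8,0],[0,0,0.9,0],[0,0,0.9,0],[0,0,0.9,0],[0,0,0.8,0],[0,0,0.6,0],[0,0,0.3,0],[0,0,0,0],[0,0,0,0]])

```text
clock: 3.95
eef_pos: [0.5444, 0.0672, 0.0359]
eef_rot: [-0.0, 1.0, 0.0, 0.001]
ft_force: [-0.3, -0.4, 0.6]
finger_gap: 0.999
grasp_force: 0.0
```

Request:
move_arm(rows=[[0,0,0,0],[0,0,0,0],[0,0,0,0],[0,0,0,0],[0,0,0,0],[0,0,0,0],[0,0,0,0],[0,0,0,0]], fingers=1, squeeze=30)

```text
clock: 4.75
eef_pos: [0.5439, 0.0671, 0.0354]
eef_rot: [-0.0, 1.0, 0.0, 0.0]
ft_force: [-0.5, -0.0, 4.5]
finger_gap: 0.746
grasp_force: 30.0
```

Request:
move_arm(rows=[[0,0,-0.3,0],[0,0,-0.6,0],[0,0,-0.9,0],[0,0,-0.9,0],[0,0,-0.9,0],[0,0,-0.6,0],[0,0,0,0],[0,0,0,0],[0,0,0,0],[0,0,0,0],[0,0,0,0]])

```text
clock: 5.85
eef_pos: [0.5433, 0.0669, 0.1394]
eef_rot: [-0.0, 1.0, -0.0, -0.001]
ft_force: [-0.6, 0.5, -0.8]
finger_gap: 0.748
grasp_force: 30.0
```

Run:
```python
from h import *
from cell import ctrl
s=ctrl.read_state(); print({k:np.round(s[k],3) for k in("eef_pos","ft_force","moment","finger_gap","grasp_force","effort")})
```

```text
{'eef_pos': array([0.543, 0.067, 0.139]), 'ft_force': array([-0.58 ,  0.541, -0.778]), 'moment': array([ 0.013,  0.021, -0.009]), 'finger_gap': np.float64(0.748), 'grasp_force': np.float64(30.0), 'effort': array([-1.2000e-02, -4.6244e+01,  4.4030e+00, -3.7612e+01,  4.3000e-02,
        8.8000e-02,  1.0000e-03])}
```

The wrist force is only about 0.8 N with the tin held, so this is the empty one. It goes to the round tray.

Request:
move_arm(rows=[[0.15,0.5,0,0],[0.31,0.9,0,0],[0.31,0.9,0,0],[0.31,0.9,0,0],[0.31,0.9,0,0],[0.31,0.9,0,0],[0.31,0.9,0,0],[0.31,0.9,0,0],[0.13,0.5,0,0],[0,0,0,0],[0,0,0,0],[0,0,0,0]])

```text
clock: 7.05
eef_pos: [0.483, 0.2481, 0.14]
eef_rot: [0.001, 1.0, -0.0, 0.0]
ft_force: [0.2, 0.0, -1.6]
finger_gap: 0.753
grasp_force: 30.0
```

Run:
```python
from h import *
from cell import ctrl
s=ctrl.read_state(); print({k:np.round(s[k],3) for k in("eef_pos","ft_force","finger_gap","grasp_force")})
wrist(.091,amin=1000)
cv2.imwrite("pics/w2.png",ctrl.get_image("wrist")["pixels"][:,:,::-1])
```

```text
{'eef_pos': array([0.483, 0.248, 0.14 ]), 'ft_force': array([ 0.154,  0.047, -1.557]), 'finger_gap': np.float64(0.753), 'grasp_force': np.float64(30.0)}
[320. 348.] ctr [0.5856 0.2793 0.091 ] [array([0.5848, 0.3268]), np.float64(0.1441)]
[284. 272.] ctr [0.5138 0.2493 0.091 ] [array([0.5344, 0.2492]), np.float64(0.0547)]
```

View pics/w2.png

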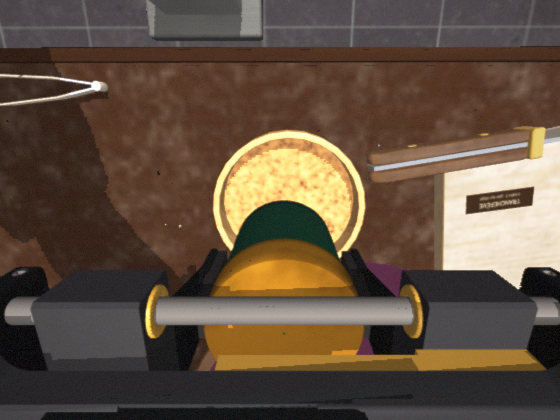

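The tin is held upright, and its column (about 285) lines up with the round tray's centre (289). Lowering it.

Request:
move_arm(rows=[[0,0,0.5,0],[0,0,0.8,0],[0,0,0.8,0],[0,0,0.8,0],[0,0,0.5,0],[0,0,0.3,0],[0,0,0.15,0],[0,0,0.06,0],[0,0,0,0],[0,0,0,0]])

```text
clock: 8.15
eef_pos: [0.4829, 0.2498, 0.0429]
eef_rot: [-0.0, 1.0, 0.0, 0.0]
ft_force: [-0.0, -0.6, -1.0]
finger_gap: 0.75
grasp_force: 30.0
```

Request:
move_arm(rows=[[0,0,0,0],[0,0,0,0],[0,0,0,0],[0,0,0,0],[0,0,0,0],[0,0,0,0]], fingers=-1)

```text
clock: 8.75
eef_pos: [0.4825, 0.2495, 0.0423]
eef_rot: [-0.0, 1.0, -0.0, -0.0]
ft_force: [0.2, 0.0, -0.1]
finger_gap: 0.997
grasp_force: 0.0
```

Request:
move_arm(rows=[[0,0,-0.4,0],[0,0,-0.8,0],[0,0,-0.9,0],[0,0,-0.9,0],[0,0,-0.9,0],[0,0,-0.9,0],[0,0,-0.2,0],[0,0,0,0],[0,0,0,0]])

```text
clock: 9.65
eef_pos: [0.482, 0.2493, 0.1666]
eef_rot: [-0.0, 1.0, -0.0, -0.0]
ft_force: [-0.3, -0.3, 0.0]
finger_gap: 0.995
grasp_force: 0.0
```

Run:
```python
from h import *
from cell import ctrl
s=ctrl.read_state(); print({k:np.round(s[k],3) for k in("clock","eef_pos","ft_force","finger_gap")})
wrist(.097)
```

```text
{'clock': np.float64(9.65), 'eef_pos': array([0.482, 0.249, 0.167]), 'ft_force': array([-0.297, -0.331,  0.029]), 'finger_gap': np.float64(0.995)}
[468. 360.] ctr [0.616  0.4219 0.097 ] [array([0.6209, 0.3678]), np.float64(0.1386)]
[284. 223.] ctr [0.4807 0.2511 0.097 ] [array([0.4819, 0.2504]), np.float64(0.0351)]
```

The light tin stands in the round tray at (0.482, 0.250). Next is the other tin.

Request:
move_arm(rows=[[0,-0.6,0,0],[0,-1,0,0],[0,-1,0,0],[0,-1,0,0],[0,-1,0,0],[0,-1,0,0],[0,-1,0,0],[0,-1,0,0],[0,-1,0,0],[0,-1,0,0],[0,-1,0,0],[0.15,-1,0,0]])

```text
clock: 10.9
eef_pos: [0.4779, -0.0426, 0.1667]
eef_rot: [0.0, 1.0, -0.0, -0.001]
ft_force: [0.7, 0.8, 0.5]
finger_gap: 1.0
grasp_force: 0.0
```

Request:
move_arm(rows=[[0,-1,0,0],[0,-0.9,0,0],[0,-0.4,0,0],[0,0,0,0],[0,0,0,0],[0,0,0,0]])

```text
clock: 11.5
eef_pos: [0.4787, -0.0968, 0.1671]
eef_rot: [-0.001, 1.0, 0.0, -0.0]
ft_force: [-0.1, 0.8, 0.6]
finger_gap: 0.995
grasp_force: 0.0
```

Run:
```python
from h import *
from cell import ctrl
s=ctrl.read_state(); print({k:np.round(s[k],3) for k in("clock","eef_pos","ft_force","finger_gap")})
wrist(.091)
```

```text
{'clock': np.float64(11.5), 'eef_pos': array([ 0.479, -0.097,  0.167]), 'ft_force': array([-0.127,  0.809,  0.623]), 'finger_gap': np.float64(0.995)}
[399. 353.] ctr [0.6105 0.0144 0.091 ] [array([0.6225, 0.0254]), np.float64(0.1426)]
[280. 221.] ctr [ 0.4781 -0.0983  0.091 ] [array([ 0.4794, -0.0983]), np.float64(0.0338)]
```

Request:
move_arm(rows=[[0,-0.05,0.8,0],[0,0,0.9,0],[0,0,0.9,0],[0,0,0.9,0],[0,0,0.8,0],[0,0,0.6,0],[0,0,0.34,0],[0,0,0,0],[0,0,0,0]])

```text
clock: 12.45
eef_pos: [0.4792, -0.099, 0.0368]
eef_rot: [-0.0, 1.0, -0.0, 0.0]
ft_force: [0.6, -0.5, -1.0]
finger_gap: 0.999
grasp_force: 0.0
```

Request:
move_arm(rows=[[0,0,0,0],[0,0,0,0],[0,0,0,0],[0,0,0,0],[0,0,0,0],[0,0,0,0],[0,0,0,0],[0,0,0,0]], fingers=1, squeeze=45)

```text
clock: 13.25
eef_pos: [0.479, -0.0993, 0.0366]
eef_rot: [-0.0, 1.0, 0.0, 0.0]
ft_force: [-0.4, -0.6, 5.7]
finger_gap: 0.745
grasp_force: 45.0
```

Request:
move_arm(rows=[[0,0,-0.3,0],[0,0,-0.6,0],[0,0,-0.9,0],[0,0,-0.9,0],[0,0,-0.9,0],[0,0,-0.6,0],[0,0,0,0],[0,0,0,0],[0,0,0,0],[0,0,0,0]])

```text
clock: 14.25
eef_pos: [0.478, -0.0992, 0.1403]
eef_rot: [-0.0, 1.0, -0.0, -0.001]
ft_force: [0.6, -1.0, -5.3]
finger_gap: 0.743
grasp_force: 45.0
```

This one reads 5.3 N, so it is the full tin. It goes to the rectangular tray.

Request:
move_arm(rows=[[0.1,-0.4,0,0],[0.12,-0.8,0,0],[0.12,-0.9,0,0],[0.12,-0.9,0,0],[0.12,-0.9,0,0],[0.12,-0.9,0,0],[0.1,-0.8,0,0],[0.04,-0.4,0,0],[0,0,0,0],[0,0,0,0],[0,0,0,0]])

```text
clock: 15.35
eef_pos: [0.4581, -0.248, 0.1411]
eef_rot: [-0.001, 1.0, 0.0, -0.0]
ft_force: [-0.1, 0.3, -5.3]
finger_gap: 0.744
grasp_force: 45.0
```

Request:
move_arm(rows=[[0,0,0.5,0],[0,0,0.8,0],[0,0,0.8,0],[0,0,0.8,0],[0,0,0.5,0],[0,0,0.3,0],[0,0,0.13,0],[0,0,0.05,0],[0,0,0,0],[0,0,0,0]])

```text
clock: 16.35
eef_pos: [0.4583, -0.2494, 0.0449]
eef_rot: [-0.0, 1.0, -0.0, 0.001]
ft_force: [1.1, -0.7, -5.6]
finger_gap: 0.739
grasp_force: 45.0
```

Still hanging about 2 mm up, so I'll lower it gently.

Request:
move_arm(rows=[[0,0,0.05,0],[0,0,0.04,0],[0,0,0,0],[0,0,0,0]])

```text
clock: 16.75
eef_pos: [0.4581, -0.2493, 0.0427]
eef_rot: [-0.0, 1.0, 0.0, 0.0]
ft_force: [-3.3, 2.9, 6.8]
finger_gap: 0.742
grasp_force: 45.0
```

Request:
move_arm(rows=[[0,0,0,0],[0,0,0,0],[0,0,0,0],[0,0,0,0],[0,0,0,0],[0,0,0,0]], fingers=-1)

```text
clock: 17.35
eef_pos: [0.4578, -0.2493, 0.0421]
eef_rot: [-0.0, 1.0, -0.0, -0.0]
ft_force: [0.4, -0.1, 0.3]
finger_gap: 0.995
grasp_force: 0.0
```

Request:
move_arm(rows=[[0,0,-0.4,0],[0,0,-0.8,0],[0,0,-0.9,0],[0,0,-0.9,0],[0,0,-0.9,0],[0,0,-0.9,0],[0,0,-0.9,0],[0,0,-0.4,0],[0,0,0,0],[0,0,0,0]])

```text
clock: 18.35
eef_pos: [0.4575, -0.2489, 0.194]
eef_rot: [-0.0, 1.0, 0.0, -0.0]
ft_force: [0.1, 0.3, -0.7]
finger_gap: 1.0
grasp_force: 0.0
```

Run:
```python
from h import *
from cell import ctrl
s=ctrl.read_state(); print({k:np.round(s[k],3) for k in("clock","eef_pos","ft_force","finger_gap")})
wrist(.097)
cv2.imwrite("pics/s3.png",ctrl.get_image("scene")["pixels"][:,:,::-1])
```

```text
{'clock': np.float64(18.35), 'eef_pos': array([ 0.458, -0.249,  0.194]), 'ft_force': array([ 0.075,  0.294, -0.705]), 'finger_gap': np.float64(1.0)}
[461. 360.] ctr [ 0.6175 -0.063   0.097 ] [array([ 0.6227, -0.1155]), np.float64(0.1548)]
[283. 212.] ctr [ 0.456  -0.2479  0.097 ] [array([ 0.4571, -0.2487]), np.float64(0.035)]
```

View pics/s3.png

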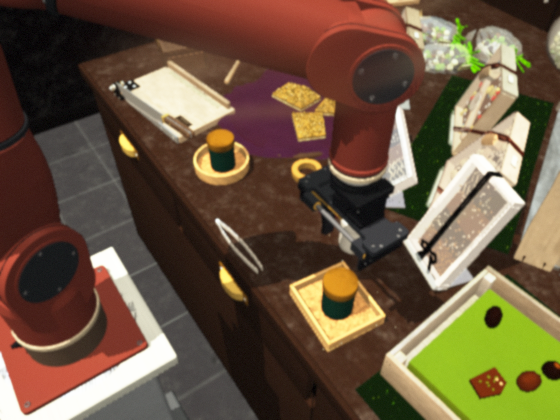

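Both tins stand upright in their trays, at (338,292) in the rectangular one and (221,150) in the round one, and the gripper is clear.

```bash
python3 -c "
from cell import ctrl; print(ctrl.sign_off())"
```

```text
the job is handed in; nothing more can be done
None
```

The full tin (about 5.3 N when lifted) stands upright in the rectangular tray and the empty one (about 1 N) upright in the round tray, both released; I handed the job in at about 18 s, and the sign-off returned no verdict.

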